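Plug in the relay and start the balancing machine

ROBOT

A 6-joint arm with a two-finger parallel gripper is mounted at the origin on the work surface. World frame = base frame: x ahead of the robot, y to its left, z up, the work surface at z = 0. Lengths are in m, angles in rad, forces in N, time in s.
With the tool pointing down it reaches from about 0.35 to 0.975 m from the base axis. Payload 4.9 kg.
Tool frame: the origin (TCP) lies midway between the tips of the shut fingers; the grasp point (between the pads) lies 19 mm behind it (ctrl.hold_point_z is the distance from the TCP to the grasp point, in m); z points along the fingers, y is the line along which they close (so a half turn about z gives the same grasp; the last joint's range is limited). The gripper opens to 85 mm and grips with 20 to 120 N. Pads are 22 mm wide; open, the fingers measure 114 mm over their backs; the gripper's body (76 mm by 85 mm) begins 54 mm behind the grasp point. The pads swing forward as they close: fully open they stand 13 mm farther back than shut.
Start: joints at [1.107, 0.053, 1.613, -0, 1.476, -0.119], TCP at [0.211, 0.588, 0.231] pointing down, gripper open.
Joint ranges: [-3.01, 3.01], [-1.01, 2.22], [0.06, 2.58], [-1.02, 4.17], [0.09, 2.62], [-3.14, 3.14]. Speed limits (rad/s): [2.57, 2.57, 3.14, 3.14, 3.14, 3.14].

INTERFACE

Orientations are given as a rotation vector (axis times angle).
In Python, from station import status, viewer, finish_job, ctrl gives the robot as it stands.
- The arm moves only by the shell command python3 -m jog 'ROWS' [FORCE]. ROWS is JSON, a list of rows, each a list of 7 numbers: the turn, a rotation vector about the tool's x, y, z each as a share of 5 degrees, from -1 to 1, then the shift along the tool's x, y, z each as a share of 30 mm, from -1 to 1, then the opening, from -1 (shut) to 1 (fully open). A call has 1 to 5 rows; each row shifts and turns the commanded pose from where the row before left it, along the tool's axes as they then stand; what a row does not reach is not made up. A row lasts 1/8 s, in which the tool goes at most 62.5 mm and 10.7 degrees, less where a joint would pass 70% of its speed; a pose out of reach is approached as far as the arm can. A call with a number of a shift or a turn outside -1 to 1 is refused whole. A call with a gripper value outside its range is refused whole. The fingers move at their own pace and stop on an object; FORCE is the grip in N (left out, the last holds). Time passes only in rows, so rows that do not move let the fingers close. It gives the time, the measured TCP pose, the force, the opening and the grip force at its end, in the units of the state.
- status.get_obs(): the state, without advancing time (a new reading comes with each control period).
- viewer.get_image(name): name is "scene" or "top"; returns a dict with "img" (384x512x3 uint8, red, green, blue), "fovy" (degrees; the focal length in pixels is half the picture's height over the tangent of half this angle, whatever the lens; pixels are square), "cx", "cy" (the principal point, pixels), "rvec" (rotation vector, rad) and "tvec" (3), from world to camera coordinates, as OpenCV has them. Camera axes: x right, y down, z forward; pixel columns grow to the right and rows downward; lengths in m; the calibration is good to about 2 mm. A picture is of the moment at which its call begins. There is no depth.
- finish_job(): hands the job in; it is judged then, once.
The state is a dict: "t": time; "q": joint angles; "dq": joint speeds; "effort": joint torques, N m; "tool_pos": TCP position; "tool_rot": TCP orientation; "contact_force": force on the tool from outside, world axes, zero at the start; "wrist_torque": the same for the moment, N m; "opening": finger opening in m; "grip_force": force on a finger pad.
Only numpy, scipy, OpenCV 4.12 (cv2) and the standard library are available. Lean on these libraries where they do the work, as an engineer would, in place of code of your own. Each camera call takes 0.05 s, during which the arm holds its last target. There are 200 camera calls.

TASK

Plug the orange relay block fully home into the empty socket on the sloped panel of the control desk, its wide bottom face flush on the socket. Then twist the red key clockwise to its stop, let go and let it spring back, with the relay still plugged in. Do not push the other loose things on the table out of their places.

Things in the scene. Friction and masses are not known exactly. Their poses are not given: they have to be found in the camera images.
- relay: Orange relay block, loose, upright on the green pad (top 3 mm above the table). Body 36 (x) x 28 (y) mm, from z = 18 to 56 mm above the origin; under it a grey foot 24 (x) x 16 (y) x 18 high mm, lower edges chamfered 2.5 mm. Origin: centre of the foot's underside; z out of its top. May be plugged in either way round (half turn about z). About 60 g.
- relay_tip (a point): The relay's origin again: centre of the underside of its foot, axes as the relay's.
- socket_mouth (a point): Mouth centre of the black socket (62 x 54 mm, 26 high, two yellow strips on top, mouth level with its top) on the white desk's sloped panel. Hole 26.6 (x) x 18.6 (y) mm, 21 deep; the relay's body rests on the socket's top with the foot 18 mm in. z: out of the hole, square to the panel (25 deg from vertical, leaning to the robot); x: up the slope; y: level, left seen from the robot.
- key (a joint): Angle of the red spring-return key about the panel's normal, rad: 0 at rest, grows clockwise as seen looking at the panel, stop at 1.05 (60 degrees). A spring (0.05 to 0.16 N m) drives it back to 0 when let go.
- key_grip (a point): Grip point on the axis of the red key, 136 mm right of the socket on the same panel. Red bar grip 40 (x) x 12 (y) x 32 high mm on a steel disc 42 mm wide, 10 thick; this point is 15 mm below the bar's top, 17 above the disc, 30 above the panel. z: out of the panel; x: along the bar (up the slope at rest); y: across the bar.
- spare_blue: Spare relay block of the same size with a blue body, standing on the pad; leave it. Origin: centre of its underside.
- spare_grey: Spare relay block of the same size with a grey body, standing on the pad; leave it. Origin: centre of its underside.
- gear: Loose steel gear lying flat on the pad, 62 mm wide, 32 mm high with its hub; leave it. Origin: centre of its underside.
- oil: Loose amber oil bottle, 48 mm wide, 130 mm high; leave it. Origin: centre of its underside.
- driver: Loose screwdriver, 190 mm long, lying on the table; leave it.
- cup: Blue mug, 80 mm wide, 90 mm high; leave it. Origin: centre of its underside.
There are look-alikes about, which are no part of the job. What is meant by the relay is not yellow, and is the larger of those in its own colour.

How it is judged:
On the way, in this order (a step that is already met when the one before it is completed fails the run):
1. the relay is fully home in the socket (z of relay_tip in the frame of socket_mouth between -0.024 and -0.0155 m and x of relay_tip in the frame of socket_mouth between -0.004 and 0.004 m and y of relay_tip in the frame of socket_mouth between -0.004 and 0.004 m and angle between the z axis of relay and the z axis of socket_mouth, either way round below 0.09 rad), for 0.2 s.
2. with the relay home, the key is turned to its stop (at least 0.95 rad) (all of step 1 and value of joint key above 0.95 rad), for 0.1 s.
At the end, for the whole second after the job is handed in: The orange relay rests in the socket, its foot at least 15.5 mm deep (18 mm is home), centred within 4 mm and square to it within 0.09 rad, at rest; the key, after having been turned to its stop, is back within 0.1 rad of its rest position (all of step 1 and value of joint key below 0.1 rad and linear speed of relay below 0.02 m/s); the robot touches nothing.
It fails at once if another loose thing is moved more than 40 mm (distance of any of spare_blue, spare_grey, gear, oil, driver, cup from where it was at the start of the episode above 0.04 m).
It also fails if it takes over 64 s, if anything falls off the work surface, if the arm or the gripper's body presses on something with over 40 N, if the wrist force passes 120 N, or if a joint passes its speed limit or range.

## Working session

There is one attempt and no reset: what is moved stays moved. The work goes in short steps, Python scripts to look and compute and a shell command to move; the robot and the scene stay as the last step left them, time stands still between calls to the robot, and variables do not carry over. Pictures are saved under pics/ and viewed, at most 10 in all, crops included, and the job is handed in when it is done.

```bash
ls; mkdir -p pics; python3 - <<'E'
from station import status, viewer, ctrl
import cv2,numpy as np
o=status.get_obs(); print({k:np.round(v,3).tolist() for k,v in o.items()}, ctrl.hold_point_z)
for n in("scene","top"):
    r=viewer.get_image(n); cv2.imwrite(f"pics/{n}0.png",cv2.resize(r["img"][:,:,::-1],(800,600),interpolation=cv2.INTER_CUBIC))
    print(n,r["fovy"],r["cx"],r["cy"],r["rvec"],r["tvec"])
E
```

```text
pics
{'t': 0.0, 'q': [1.107, 0.053, 1.614, 0.0, 1.476, -0.119], 'dq': [0.001, -0.0, -0.001, -0.001, 0.002, -0.001], 'effort': [-0.001, -39.366, -37.019, -0.0, 0.007, -0.0], 'tool_pos': [0.211, 0.588, 0.23], 'tool_rot': [-0.539, -3.094, 0.003], 'contact_force': [-0.697, -0.149, 0.228], 'wrist_torque': [0.001, 0.015, 0.015], 'grip_force': 0.0, 'opening': 0.085} 0.0187
scene 53.903889617837486 249.05942764432334 186.1503200398158 [ 2.02957957  0.80219734 -0.41056272] [-0.38050105 -0.10292299  1.45936464]
top 53.625195799418314 256.42731660534986 189.45909841219992 [ 2.19334851 -2.17672939  0.14059749] [0.01246219 0.51408769 1.05826747]
```

View pics/scene0.png

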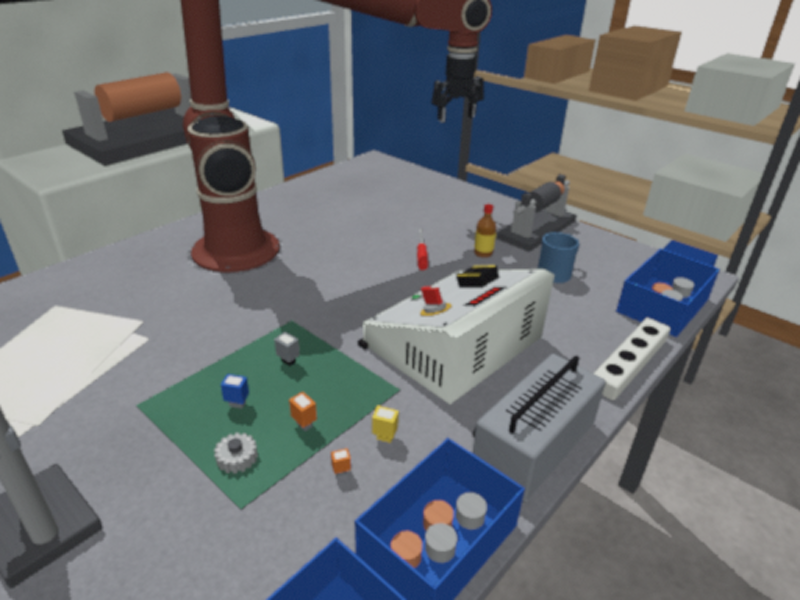

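View pics/top0.png

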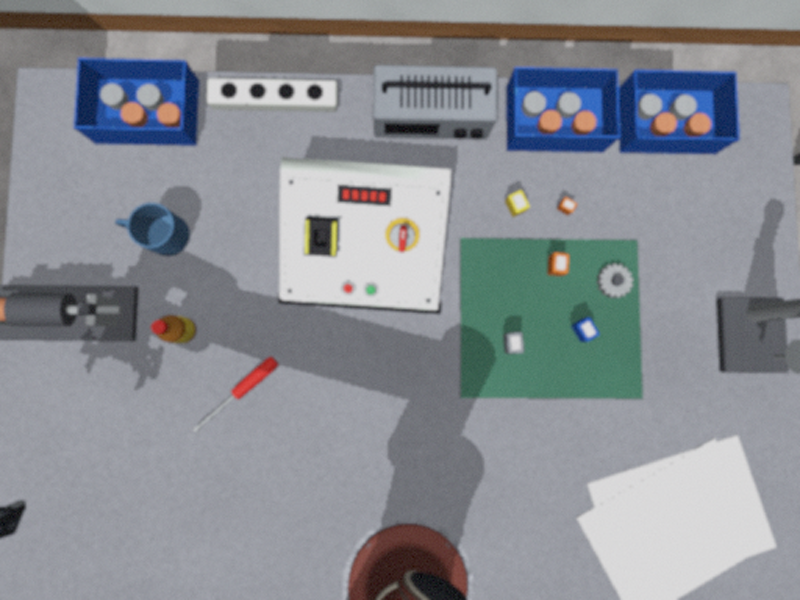

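The top view (800x600 px) shows the orange relay at (559,263), the socket at (321,237) and the key at (403,236). A smaller orange decoy sits at (567,205). I'll zoom in on these in both views.

```bash
cat > h.py <<'E'
import numpy as np,cv2
from scipy.spatial.transform import Rotation as R
from station import status, viewer, ctrl
def cam(n):
    r=viewer.get_image(n); r["f"]=r["img"].shape[0]/2/np.tan(np.radians(r["fovy"])/2)
    r["R"]=R.from_rotvec(r["rvec"]).as_matrix(); r["t"]=np.array(r["tvec"]); return r
def proj(r,P):
    c=np.atleast_2d(P)@r["R"].T+r["t"]; return c[:,:2]/c[:,2:]*r["f"]+[r["cx"],r["cy"]]
def ray(r,uv):
    d=r["R"].T@np.array([(uv[0]-r["cx"])/r["f"],(uv[1]-r["cy"])/r["f"],1]); return -r["R"].T@r["t"],d/np.linalg.norm(d)
def atz(r,uv,z):
    o,d=ray(r,uv); return o+d*(z-o[2])/d[2]
def crop(r,u,v,w,h,s): # crop centred u,v
    u0,v0=int(u-w/2),int(v-h/2); return cv2.resize(r["img"][v0:v0+h,u0:u0+w,::-1],None,fx=s,fy=s,interpolation=cv2.INTER_CUBIC),(u0,v0)
E
python3 - <<'E'
from h import *
T=cam("top");S=cam("scene")
np.save("pics/T0.npy",T["img"]);np.save("pics/S0.npy",S["img"])
a=[crop(T,232,151,80,60,5),crop(T,358,168,80,60,5),crop(S,288,183,80,60,5),crop(S,194,262,80,60,5)]
print([x[1] for x in a])
cv2.imwrite("pics/m1.png",np.vstack([np.hstack([a[0][0],a[1][0]]),np.hstack([a[2][0],a[3][0]])]))
for n,r in(("T",T),("S",S)):
    hsv=cv2.cvtColor(r["img"],cv2.COLOR_RGB2HSV)
    for nm,lo,hi in(("or",(4,130,100),(17,255,255)),("yel",(22,130,90),(33,255,255)),("red",(0,170,90),(3,255,255))):
        k,_,st,c=cv2.connectedComponentsWithStats(cv2.inRange(hsv,lo,hi))
        print(n,nm,[(np.round(c[i],1).tolist(),st[i].tolist()) for i in range(1,k) if st[i,4]>12])
print("cams",-T["R"].T@T["t"],-S["R"].T@S["t"])
print("relay T rough",atz(T,(358,168.5),.059))
E
```

```text
[(192, 121), (318, 138), (248, 153), (154, 232)]
T or [([284.7, 18.7], [59, 10, 453, 18, 2519]), ([88.4, 76.4], [84, 72, 8, 8, 16]), ([370.3, 82.0], [368, 78, 7, 7, 14]), ([419.8, 81.7], [418, 78, 6, 8, 18]), ([442.1, 82.1], [439, 78, 8, 8, 18]), ([348.3, 82.0], [345, 80, 9, 4, 13]), ([360.8, 133.1], [358, 128, 8, 9, 25]), ([355.5, 169.4], [351, 161, 13, 15, 81]), ([109.3, 210.8], [101, 203, 15, 16, 137])]
T yel [([328.3, 132.1], [324, 125, 14, 13, 49]), ([258.1, 145.5], [248, 140, 20, 19, 71]), ([213.2, 152.2], [212, 142, 3, 21, 49]), ([119.7, 210.9], [114, 203, 11, 16, 88])]
T red [([221.2, 124.0], [220, 122, 3, 5, 13]), ([227.1, 124.3], [226, 122, 3, 6, 15]), ([232.8, 124.9], [231, 123, 4, 5, 15]), ([238.5, 125.1], [237, 123, 4, 5, 14]), ([244.3, 125.7], [243, 123, 4, 6, 18]), ([102.0, 208.8], [98, 205, 9, 8, 53]), ([162.6, 241.3], [150, 230, 26, 24, 207])]
S or [([396.4, 6.8], [393, 3, 8, 9, 56]), ([496.5, 18.5], [494, 15, 6, 8, 31]), ([87.0, 60.4], [62, 48, 53, 29, 840]), ([311.3, 143.0], [306, 136, 11, 14, 88]), ([493.9, 212.1], [473, 205, 39, 15, 129]), ([193.7, 263.8], [185, 253, 17, 20, 191]), ([217.8, 296.9], [212, 290, 12, 13, 97]), ([273.1, 333.8], [272, 332, 4, 5, 13]), ([265.1, 358.1], [262, 355, 6, 7, 21])]
S yel [([309.7, 155.1], [304, 149, 13, 13, 131]), ([299.9, 175.5], [293, 175, 14, 2, 24]), ([246.0, 273.4], [239, 263, 16, 20, 196])]
S red [([312.3, 133.2], [311, 131, 4, 5, 15]), ([269.9, 164.1], [268, 157, 5, 15, 69]), ([275.8, 188.7], [270, 184, 12, 10, 89]), ([309.9, 189.0], [302, 185, 17, 9, 35])]
cams [0.40741109 0.04857306 1.10273676] [ 1.1348584  -0.68855897  0.72325812]
relay T rough [ 0.57219422 -0.26680935  0.059     ]
```

View pics/m1.png

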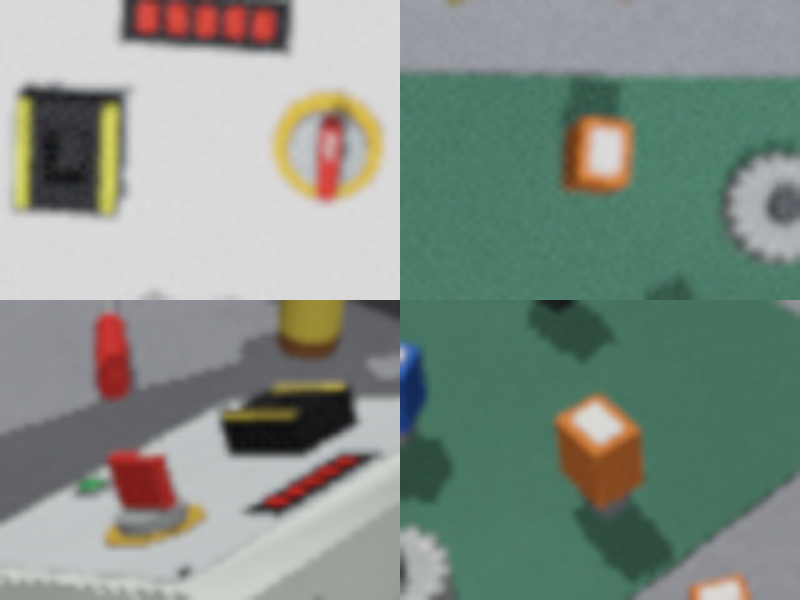

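```bash
cat > fit.py <<'E'
from h import *
from scipy.optimize import least_squares
T=cam("top");S=cam("scene")
px=lambda p,o,q:(np.array(p,float)-q)/5-.4+o
# relay corners
tu=px([(583,116),(634,118),(630,192),(577,188)],(318,138),(400,0))
su=px([(598,394),(556,424),(603,472),(643,447),(562,480),(605,512),(641,485)],(154,232),(400,300))
a,b=.018,.014
def relay(p,idx):
    C=np.array([(a,b,.056),(a,-b,.056),(-a,-b,.056),(-a,b,.056),(a,b,.018),(a,-b,.018),(-a,-b,.018),(-a,b,.018)])[idx]
    return R.from_euler('z',p[2]).apply(C)+[p[0],p[1],.003]
# T order: TL(+x,+y) TR(+x,-y) BR(-x,-y) BL ; S: top=(-x,+y) left=(-x,-y) bottom=(+x,-y) right=(+x,+y)
fr=lambda p:np.r_[(proj(T,relay(p,[0,1,2,3]))-tu).ravel(),(proj(S,relay(p,[3,2,1,0,6,5,4]))-su).ravel()]
s=least_squares(fr,[.57,-.267,0],loss='soft_l1'); print("relay",s.x.round(4),"deg",np.degrees(s.x[2]).round(1),"\n",s.fun.reshape(-1,2).round(1).tolist())
tk=px([(26,97),(20,210),(110,102),(107,214),(328,147)],(192,121),(0,0))
sk=px([(347,384),(275,387),(298,410),(227,419),(156,525)],(248,153),(0,300))
def desk(p):
    M=R.from_euler('z',p[3])*R.from_euler('y',-25,degrees=True); L,Y=p[4:]
    return M.apply([(L,Y,0),(-L,Y,0),(L,-Y,0),(-L,-Y,0),(0,-.136,-.025)])+p[:3]
fd=lambda p:np.r_[(proj(T,desk(p))-tk).ravel(),(proj(S,desk(p))-sk).ravel()]
d=least_squares(fd,[.6,.12,.14,0,.03,.022],loss='soft_l1',x_scale=[.01]*3+[.1,.01,.01]); print("desk",d.x.round(4),"deg",np.degrees(d.x[3]).round(1),"\n",d.fun.reshape(-1,2).round(1).tolist())
E
python3 fit.py
```

```text
relay [ 0.5762 -0.27   -0.0413] deg -2.4 
 [[0.1, -0.3], [-0.2, -0.2], [0.3, -2.3], [1.0, -2.0], [0.1, -0.0], [-0.5, -0.6], [-0.9, -2.7], [0.1, -3.4], [-0.5, -0.9], [-0.3, 0.3], [1.3, -0.0]]
desk [ 0.6014  0.1546  0.1292 -0.0137  0.0293  0.0229] deg -0.8 
 [[-1.4, 0.1], [0.3, -0.4], [-0.3, -0.5], [0.5, -0.8], [-0.4, 0.5], [-0.4, -0.1], [-0.9, -0.0], [0.4, 0.4], [-0.3, -1.0], [-0.6, 0.6]]
```

```bash
python3 - <<'E'
s=open('fit.py').read()
s=s.replace("[(583,116),(634,118),(630,192),(577,188)]","[(583,116),(634,118),(566,190)]").replace("(603,472),(643,447)","(602,459),(643,436)")
s=s.replace("relay(p,[0,1,2,3])","relay(p,[0,1,7])")
s=s.replace("fr=lambda","lt=px([(605,153)],(318,138),(400,0));ls=px([(599,425)],(154,232),(400,300));cen=lambda p:relay(p,[0,1,2,3]).mean(0)\nfr=lambda").replace("-su).ravel()]","-su).ravel(),2*(proj(T,cen(p))-lt).ravel(),2*(proj(S,cen(p))-ls).ravel()]",1)
s+='''
for n,r in(("T",T),("S",S)):
    im=r["img"][:,:,::-1].copy(); k=4; im=cv2.resize(im,None,fx=k,fy=k,interpolation=cv2.INTER_CUBIC)
    M=R.from_euler('z',d.x[3])*R.from_euler('y',-25,degrees=True)
    q=lambda c:M.apply(c)+d.x[:3]
    polys=[relay(s.x,[0,1,2,3]),relay(s.x,[4,5,6,7])]
    for X,Y,Z,cx in((.031,.027,0,0),(.031,.027,-.026,0),(.0133,.0093,0,0),(.02,.006,.019,-.136),(.02,.006,-.013,-.136)):
        polys.append(q([(X,Y+cx,Z),(X,-Y+cx,Z),(-X,-Y+cx,Z),(-X,Y+cx,Z)]))
    for P in polys: cv2.polylines(im,[np.round((proj(r,P)+.5)*k).astype(int)],True,(255,0,255),1)
    if n=="T": A=np.vstack([im[125*k:195*k,195*k:295*k],im[135*k:205*k,315*k:415*k]])
    else: A=np.hstack([A,np.vstack([im[150*k:220*k,245*k:345*k],im[225*k:295*k,150*k:250*k]])])
cv2.imwrite("pics/ov.png",A)
'''
open('fit.py','w').write(s)
E
python3 fit.py
```

```text
relay [ 0.5758 -0.2697 -0.0176] deg -1.0 
 [[-0.2, -0.1], [-0.5, -0.2], [-0.5, -0.3], [-0.2, -0.1], [-0.5, -0.6], [-0.5, -0.3], [0.1, -1.4], [-0.6, -0.8], [-0.1, 0.2], [1.3, -0.3], [0.8, -2.0], [-0.3, -0.0]]
desk [ 0.6014  0.1546  0.1292 -0.0137  0.0293  0.0229] deg -0.8 
 [[-1.4, 0.1], [0.3, -0.4], [-0.3, -0.5], [0.5, -0.8], [-0.4, 0.5], [-0.4, -0.1], [-0.9, -0.0], [0.4, 0.4], [-0.3, -1.0], [-0.6, 0.6]]
```

View pics/ov.png

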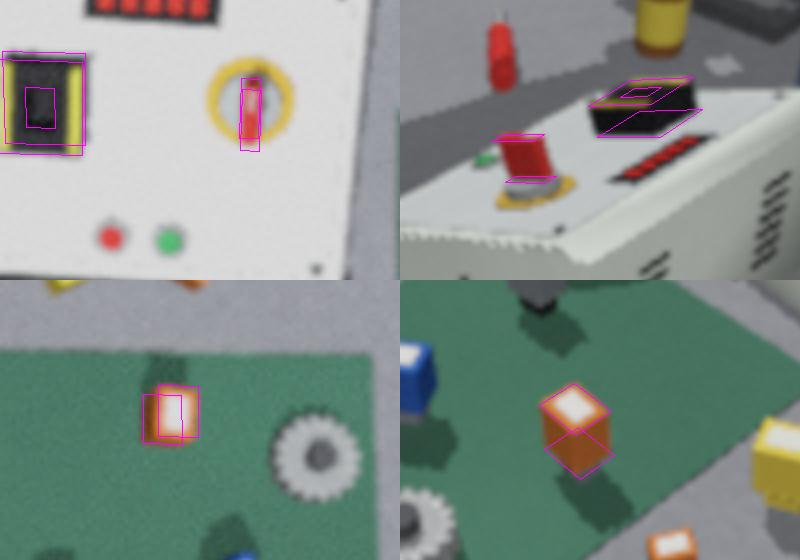

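```bash
cat >> fit.py <<'E'
print("---")
tk=np.vstack([tk,[(221.2,124.0),(244.3,125.7)],px([(329,122.5),(328,196)],(192,121),(0,0))])
sk=np.vstack([sk,px([(352,463),(272,503),(166,458),(110,453)],(248,153),(0,300))])
def desk2(p):
    M=R.from_euler('z',p[3])*R.from_euler('y',-25,degrees=True); L,Y,lx,y1,w,ez=p[4:]
    return M.apply([(L,Y,0),(-L,Y,0),(L,-Y,0),(-L,-Y,0),(0,-.136,-.025),(lx,y1,-.024),(lx,y1-w,-.024),(.02,-.136,.019),(-.02,-.136,.019)])+p[:3]
fd=lambda p:np.r_[(proj(T,desk2(p))-tk).ravel()*np.repeat([1,1,1,1,1,2,2,.0,.5],2),(proj(S,desk2(p))-sk).ravel()*np.repeat([1,1,1,1,1,1,1,.7,.7],2)]
d=least_squares(fd,list(d.x)+[.06,-.03,.06,0],loss='soft_l1',x_scale=[.01]*3+[.1]+[.01]*6)
print("desk",d.x.round(4),"deg",np.degrees(d.x[3]).round(1),"\n",d.fun.reshape(-1,2).round(1).tolist())
for n,r in(("T",T),("S",S)):
    k=4; im=cv2.resize(r["img"][:,:,::-1],None,fx=k,fy=k,interpolation=cv2.INTER_CUBIC)
    M=R.from_euler('z',d.x[3])*R.from_euler('y',-25,degrees=True)
    q=lambda c:M.apply(c)+d.x[:3]
    polys=[]
    for X,Y,Z,cx in((.031,.027,0,0),(.031,.027,-.026,0),(.0133,.0093,0,0),(.02,.006,.019,-.136),(.02,.006,-.013,-.136)):
        polys.append(q([(X,Y+cx,Z),(X,-Y+cx,Z),(-X,-Y+cx,Z),(-X,Y+cx,Z)]))
    for P in polys: cv2.polylines(im,[np.round((proj(r,P)+.5)*k).astype(int)],True,(255,0,255),1)
    if n=="T": A=im[125*k:195*k,190*k:290*k]
    else: A=np.hstack([A,im[150*k:220*k,245*k:345*k]])
cv2.imwrite("pics/ov2.png",A)
print("socket axes z",M.apply([0,0,1]),"key grip",q([0,-.136,.004]))
E
python3 fit.py | sed -n '/---/,$p'
```

```text
---
desk [ 0.602   0.1548  0.1293 -0.0171  0.0292  0.0229  0.0665 -0.0411  0.0605
  0.    ] deg -1.0 
 [[-1.4, -0.1], [0.2, -0.7], [-0.3, -0.6], [0.4, -1.0], [-0.5, 0.5], [-0.2, 1.0], [0.2, -1.0], [-0.0, 0.0], [-0.2, 1.2], [-0.2, -0.0], [-0.7, -0.0], [0.5, 0.4], [-0.1, -1.0], [-0.6, 0.6], [-1.8, -0.3], [1.5, 0.2], [-1.2, -0.2], [-0.4, 0.5]]
socket axes z [-0.42255666  0.00721582  0.90630779] key grip [0.59794793 0.0188268  0.13292846]
```

View pics/ov2.png

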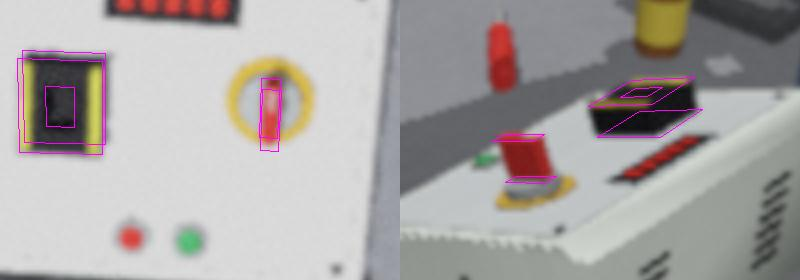

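```bash
cat > yaw.py <<'E'
from h import *
T=cam("top");S=cam("scene")
def yw(a,b,z):
    v=atz(T,a,z)-atz(T,b,z); return np.degrees(np.arctan2(-v[0],v[1]))
e=lambda p:np.array(p)*.64-.5
print("led",yw((221.2,124),(244.3,125.7),.13),"panel bot",yw(e((280,302)),e((440,310)),.06),"top",yw(e((280,160)),e((452,168)),.17),"pad",yw(e((460,238)),e((637,240)),.003),yw(e((460,397)),e((642,398)),.003))
# strip masks: principal axes in T and S
for n,r,box in(("T",T,(185,135,225,170)),("S",S,(285,160,325,185))):
    hsv=cv2.cvtColor(r["img"],cv2.COLOR_RGB2HSV); m=cv2.inRange(hsv,(20,70,50),(36,255,255)); z=np.zeros_like(m); u0,v0,u1,v1=box; z[v0:v1,u0:u1]=m[v0:v1,u0:u1]
    k,L,st,c=cv2.connectedComponentsWithStats(z)
    for i in range(1,k):
        if st[i,4]>8:
            P=np.argwhere(L==i)[:,::-1].astype(float); w,V=np.linalg.eigh(np.cov(P.T)); ax=V[:,1]; pr=(P-c[i])@ax
            print(n,c[i].round(2),st[i].tolist(),"ax",ax.round(3),"half len est",(np.sqrt(3*w[1])).round(2))
# red key
for n,r,box in(("T",T,(248,138,270,166)),("S",S,(262,178,290,200))):
    hsv=cv2.cvtColor(r["img"],cv2.COLOR_RGB2HSV); u0,v0,u1,v1=box; h=hsv[v0:v1,u0:u1]
    m=((h[...,0]<8)|(h[...,0]>172))&(h[...,1]>110)&(h[...,2]>70)
    P=np.argwhere(m)[:,::-1]+[u0,v0]; print(n,"key",P.mean(0),P.min(0),P.max(0),len(P))
E
python3 yaw.py
```

```text
led -3.48099235603953 panel bot -2.3812047527206275 top -1.8149320684912138 pad 0.04374005486485603 -0.08067734674335904
T [196.48 150.8 ] [195, 140, 4, 23, 82] ax [-0.024  1.   ] half len est 10.65
T [213.08 152.03] [211, 141, 5, 23, 103] ax [-0.04   0.999] half len est 11.03
S [309.71 160.41] [305, 160, 10, 2, 17] ax [-1.    -0.019] half len est 4.57
S [309.76 170.33] [302, 169, 15, 3, 33] ax [-0.999  0.047] half len est 7.37
S [299.78 175.33] [293, 174, 15, 4, 45] ax [-0.997  0.081] half len est 7.4
T key [257.53658537 153.58536585] [256 144] [259 160] 41
S key [275.87719298 188.75438596] [270 183] [282 194] 114
```

```bash
cat > tri.py <<'E'
from h import *
from scipy.optimize import least_squares
T=cam("top");S=cam("scene")
mt=np.array([(196.48,150.8),(213.08,152.03)]);ms=np.array([(309.76,170.33),(299.78,175.33)])
def pts(p):
    M=R.from_euler('z',p[3])*R.from_euler('y',-25,degrees=True); return M.apply([(0,p[4],0),(0,-p[4],0)])+p[:3]
f=lambda p:np.r_[(proj(T,pts(p))-mt).ravel(),(proj(S,pts(p))-ms).ravel()]
d=least_squares(f,[.6,.15,.13,0,.023],x_scale=[.01,.01,.01,.1,.01]); print(d.x.round(4),np.degrees(d.x[3]),d.fun.round(2))
for y in(-2,-3,-3.5):
  M=R.from_euler('zy',[0,0]); M=R.from_euler('z',y,degrees=True)*R.from_euler('y',-25,degrees=True)
  q=lambda c:proj(T,M.apply(c)+d.x[:3]).round(1).tolist()
  w=lambda c:proj(S,M.apply(c)+d.x[:3]).round(1).tolist()
  print(y,"ring T",q([0,-.136,-.025]),"S",w([0,-.136,-.025]),"bar top ends T",q([(.02,-.136,.019),(-.02,-.136,.019)]),"S",w([(.02,-.136,.019),(-.02,-.136,.019)]),M.apply([0,-.136,.004])+d.x[:3])
E
python3 tri.py; python3 fit.py|grep -c desk; echo "measured ring T (257.2,150) S (278.8,197.6); bar end T(257.2,160); S (280.8,184.2)(269.6,183.2)"
```

```text
[ 0.602   0.1543  0.1281 -0.0845  0.0219] -4.841233118922094 [-0.24 -0.31  0.05  0.07 -0.46  0.06  0.1  -0.  ]
-2 ring T [[256.9, 151.4]] S [[277.4, 198.3]] bar top ends T [[257.5, 147.9], [256.7, 163.1]] S [[278.3, 184.0], [268.4, 184.0]] [0.59561339 0.01846797 0.13172438]
-3 ring T [[257.0, 152.3]] S [[276.8, 198.0]] bar top ends T [[257.6, 148.8], [256.5, 164.0]] S [[277.6, 183.7], [267.8, 183.6]] [0.59324331 0.01860098 0.13172438]
-3.5 ring T [[257.0, 152.8]] S [[276.4, 197.8]] bar top ends T [[257.6, 149.3], [256.4, 164.4]] S [[277.3, 183.5], [267.6, 183.4]] [0.59205924 0.01868299 0.13172438]
2
measured ring T (257.2,150) S (278.8,197.6); bar end T(257.2,160); S (280.8,184.2)(269.6,183.2)
```

```bash
cat > d.py <<'E'
# usage: d.py x y z [yaw_deg tilt_deg]: delta from present TCP pose to target, in move units, tool axes
import sys; from h import *
def show(p,Rt):
    o=status.get_obs(); M=R.from_rotvec(o["tool_rot"])
    print("t",round(o["t"],2),"tcp",np.round(o["tool_pos"],4),"F",np.round(o["contact_force"],1),"open",round(o["opening"],4),"grip",round(o["grip_force"],1))
    print("  turn/5deg",(np.degrees((M.inv()*Rt).as_rotvec())/5).round(2),"shift now-axes/30mm",(M.inv().apply(p-o["tool_pos"])/.03).round(2),"target-axes",(Rt.inv().apply(p-o["tool_pos"])/.03).round(2))
def tool(yaw,tilt): # tool x = -frame x, y = frame y, z = -frame z
    return R.from_euler('z',yaw,degrees=True)*R.from_euler('y',-tilt,degrees=True)*R.from_matrix(np.diag([-1,1,-1]))
if __name__=="__main__":
    a=[float(v) for v in sys.argv[1:]]; show(np.array(a[:3]),tool(a[3],a[4]))
E
python3 -m jog '[[0,0,-0.75,0,0.3,0,0.6],[0,0,-0.75,0,-1,0,0.6],[0,0,-0.75,0,-1,0,0.6],[0,0,-0.75,0,-1,0,0.6],[0,0,-0.75,0,-1,0,0.6]]' 40
python3 d.py .576 -.270 .14 -1 0
```

```text
t: 1.42
tool_pos: [0.1925, 0.4781, 0.2314]
tool_rot: [0.024, 3.141, 0.0]
contact_force: [0.7, -0.3, 0.6]
opening: 0.0685
grip_force: 0.0
t 1.43 tcp [0.1925 0.4781 0.2314] F [ 0.7 -0.3  0.6] open 0.0685 grip 0.0
  turn/5deg [0.   0.   0.03] shift now-axes/30mm [-13.16 -24.74   3.04] target-axes [-13.22 -24.71   3.05]
```

```bash

python3 -m jog '[[0,0,0,-1,-1,0,0.6],[0,0,0,-1,-1,0,0.6],[0,0,0,-1,-1,0,0.6],[0,0,0,-1,-1,0,0.6],[0,0,0,-1,-1,0,0.6]]' >/dev/null
python3 -m jog '[[0,0,0,-0.5,-1,0,0.6],[0,0,0,-0.5,-1,0,0.6],[0,0,0,-0.5,-1,0,0.6],[0,0,0,-0.5,-1,0,0.6],[0,0,0,-0.5,-1,0,0.6]]' >/dev/null
python3 -m jog '[[0,0,0,-0.5,-1,0,0.6],[0,0,0,-0.5,-1,0,0.6],[0,0,0,-0.5,-1,0,0.6],[0,0,0,-0.5,-1,0,0.6],[0,0,0,-0.5,-1,0,0.6]]' >/dev/null
python3 -m jog '[[0,0,0,-0.5,-1,0,0.6],[0,0,0,-0.5,-1,0,0.6],[0,0,0,-0.5,-1,0,0.6],[0,0,0,-0.2,-1,0,0.6],[0,0,0,-0.2,-1,0,0.6]]' >/dev/null
python3 -m jog '[[0,0,0,-0.2,-1,0,0.6],[0,0,0,0,-1,0.5,0.6],[0,0,0,0,-1,0.5,0.6],[0,0,0,0,-1,0.5,0.6],[0,0,0,0,-0.5,0.5,0.6]]'
python3 d.py .576 -.270 .026 -1 0
```

```text
t: 4.55
tool_pos: [0.5427, -0.2636, 0.1708]
tool_rot: [0.03, 3.141, -0.0]
contact_force: [-0.2, 0.3, -0.3]
opening: 0.0684
grip_force: 0.0
t 4.55 tcp [ 0.5427 -0.2636  0.1708] F [-0.2  0.3 -0.3] open 0.0684 grip 0.0
  turn/5deg [-0.    0.   -0.02] shift now-axes/30mm [-1.11 -0.19  4.83] target-axes [-1.11 -0.19  4.83]
```

```bash

python3 -m jog '[[0,0,0,-0.6,-0.1,0.5,0.6],[0,0,0,-0.5,-0.1,0.5,0.6],[0,0,0,0,0,1,0.6],[0,0,0,0,0,0.6,0.6],[0,0,0,0,0,0,0.6]]'
python3 d.py .576 -.270 .026 -1 0
python3 - <<'E'
from h import *
T=cam("top");S=cam("scene")
A=np.hstack([crop(T,358,168,80,80,5)[0],crop(S,194,255,80,80,5)[0]]);cv2.imwrite("pics/pre.png",A)
E
```

```text
t: 5.18
tool_pos: [0.5744, -0.2678, 0.0911]
tool_rot: [-0.027, -3.138, -0.003]
contact_force: [0.2, -0.0, 0.9]
opening: 0.0683
grip_force: 0.0
t 5.17 tcp [ 0.5744 -0.2678  0.0911] F [ 0.2 -0.   0.9] open 0.0683 grip 0.0
  turn/5deg [ 0.03 -0.04  0.  ] shift now-axes/30mm [-0.06 -0.08  2.17] target-axes [-0.06 -0.07  2.17]
```

View pics/pre.png

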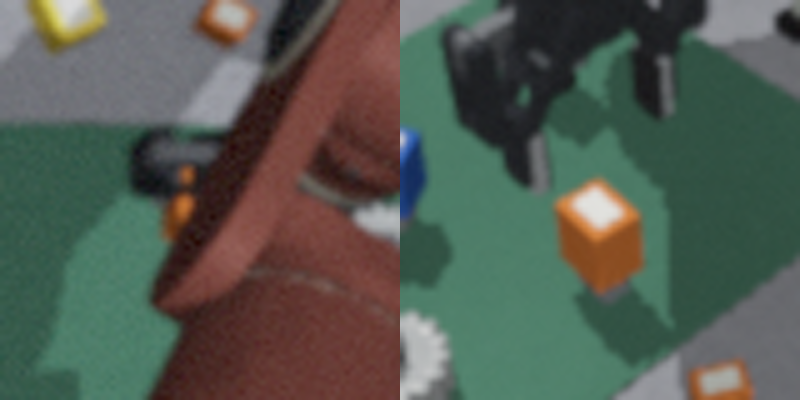

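The relay is in the scene crop at (600,205). The fingertips at (540,185) and (665,115) straddle it evenly, so I'll descend and grip.

```bash

python3 -m jog '[[0,0,0,-0.05,-0.07,0.9,0.6],[0,0,0,0,0,0.9,0.6],[0,0,0,0,0,0.35,0.6],[0,0,0,0,0,0,0.6],[0,0,0,0,0,0,-1]]' 40
python3 -m jog '[[0,0,0,0,0,0,-1],[0,0,0,0,0,0,-1],[0,0,0,0,0,0,-1],[0,0,0,0,0,0,-1]]' 40
python3 d.py .576 -.270 .026 -1 0
```

```text
t: 5.9
tool_pos: [0.5782, -0.2717, 0.0306]
tool_rot: [0.028, 3.139, -0.002]
contact_force: [-0.2, -0.2, 0.1]
opening: 0.0514
grip_force: 0.0
t: 6.4
tool_pos: [0.578, -0.2716, 0.0302]
tool_rot: [0.028, 3.14, -0.002]
contact_force: [0.3, -0.4, 5.9]
opening: 0.0275
grip_force: 40.7
t 6.4 tcp [ 0.578  -0.2716  0.0302] F [ 0.3 -0.4  5.9] open 0.0275 grip 40.7
  turn/5deg [-0.01  0.02 -0.  ] shift now-axes/30mm [0.07 0.05 0.14] target-axes [0.07 0.05 0.14]
```

```bash
cat > soc.py <<'E'
import sys; from d import *
# TCP target for relay tip at height h (m) above mouth; args h [dx dy]
h,dx,dy=(list(map(float,sys.argv[1:]))+[0,0])[:3]
mouth=np.array([.602,.1545,.1285]); yaw=-3; off=np.array([.002+dx,dy,.027+h])
F=R.from_euler('z',yaw,degrees=True)*R.from_euler('y',-25,degrees=True)
p=mouth+F.apply(off); print("target",p.round(4)); show(p,tool(yaw,25))
E
python3 -m jog '[[0,0,0,0,0,-1,-1],[0,0,0,0,0,-1,-1],[0,0,0,0,0,-1,-1],[0,0,0,0,0,-1,-1],[0,0,0,0,0,-1,-1]]'
python3 -m jog '[[0,0,0,0,0,-1,-1],[0,0,0,0,0.5,-1,-1],[0,0,0,0,1,0,-1],[0,0,0,0,1,0,-1],[0,0,0,0,0,0,-1]]'
python3 soc.py .05
```

```text
t: 7.02
tool_pos: [0.5765, -0.2706, 0.1787]
tool_rot: [-0.028, -3.14, -0.002]
contact_force: [0.1, 0.4, -1.2]
opening: 0.0274
grip_force: 40.0
t: 7.65
tool_pos: [0.5781, -0.1942, 0.238]
tool_rot: [-0.024, -3.14, -0.001]
contact_force: [0.6, -1.6, -1.5]
opening: 0.0273
grip_force: 40.1
target [0.5713 0.1561 0.1991]
t 7.65 tcp [ 0.5781 -0.1942  0.238 ] F [ 0.6 -1.6 -1.5] open 0.0273 grip 40.1
  turn/5deg [ 0.1  -5.01  0.42] shift now-axes/30mm [ 0.4  11.67  1.3 ] target-axes [ 1.31 11.65  0.82]
```

```bash

python3 -m jog '[[0,-0.5,0.04,0,1,0,-1],[0,-0.5,0.04,0,1,0,-1],[0,-0.5,0.04,0,1,0,-1],[0,-0.5,0.04,0,1,0,-1],[0,-0.5,0.04,0,1,0,-1]]' >/dev/null
python3 -m jog '[[0,-0.5,0.04,0,1,0,-1],[0,-0.5,0.04,0,1,0,-1],[0,-0.5,0.04,0,1,0,-1],[0,-0.5,0.04,0,1,0,-1],[0,-0.5,0.04,0,1,0,-1]]' >/dev/null
python3 -m jog '[[0,0,0,0,1,0,-1],[0,0,0,0,0.6,0,-1],[0,0,0,0,0,0,-1],[0,0,0,0,0,0,-1]]'
python3 soc.py .05
```

```text
t: 9.4
tool_pos: [0.5908, 0.1508, 0.2392]
tool_rot: [0.072, 2.705, -0.007]
contact_force: [0.3, 0.2, -0.1]
opening: 0.0271
grip_force: 40.0
target [0.5713 0.1561 0.1991]
t 9.4 tcp [0.5908 0.1508 0.2392] F [ 0.3  0.2 -0.1] open 0.0271 grip 40.0
  turn/5deg [ 0.07 -0.01 -0.03] shift now-axes/30mm [1.16 0.13 0.94] target-axes [1.16 0.14 0.93]
```

Next: go to 22 mm above the mouth, then check alignment in the pictures.

```bash

python3 -m jog '[[0.07,0,0,0.6,0.13,0,-1],[0,0,0,0.56,0,0.5,-1],[0,0,0,0,0,0.7,-1],[0,0,0,0,0,0.6,-1],[0,0,0,0,0,0,-1]]'
python3 -m jog '[[0,0,0,0,0,0,-1]]' >/dev/null
python3 soc.py .022
python3 - <<'E'
from d import *
T=cam("top");S=cam("scene")
o=status.get_obs();M=R.from_rotvec(o["tool_rot"]);F=M*R.from_matrix(np.diag([-1,1,-1]));p0=o["tool_pos"]
G=R.from_euler('z',-3,degrees=True)*R.from_euler('y',-25,degrees=True);m=np.array([.602,.1545,.1285])
out=[]
for r,c in((T,(205,150)),(S,(305,168))):
    u0,v0=c[0]-33,c[1]-36; im=cv2.resize(r["img"][v0:v0+72,u0:u0+66,::-1],None,fx=6,fy=6,interpolation=cv2.INTER_CUBIC)
    P=lambda q,col:cv2.polylines(im,[np.round((proj(r,q)+.5-[u0,v0])*6).astype(int)],True,col,1)
    rect=lambda x,y,z:np.array([(x,y,z),(x,-y,z),(-x,-y,z),(-x,y,z)])
    for z in(.018,.056):P(F.apply(rect(.018,.014,z)-[.002,0,.027])+p0,(255,0,255))
    P(F.apply(rect(.012,.008,0)-[.002,0,.027])+p0,(255,0,255))
    P(G.apply(rect(.031,.027,0))+m,(255,255,0))
    out.append(im)
cv2.imwrite("pics/al.png",np.hstack(out))
E
```

```text
t: 10.02
tool_pos: [0.5812, 0.1557, 0.1738]
tool_rot: [0.074, 2.708, -0.015]
contact_force: [-0.8, -0.2, -0.3]
opening: 0.0275
grip_force: 40.0
target [0.5831 0.1555 0.1738]
t 10.15 tcp [0.5825 0.1561 0.1767] F [ 0.4  0.2 -0.2] open 0.0274 grip 40.0
  turn/5deg [ 0.01  0.01 -0.03] shift now-axes/30mm [ 0.02 -0.02  0.1 ] target-axes [ 0.02 -0.02  0.1 ]
```

View pics/al.png

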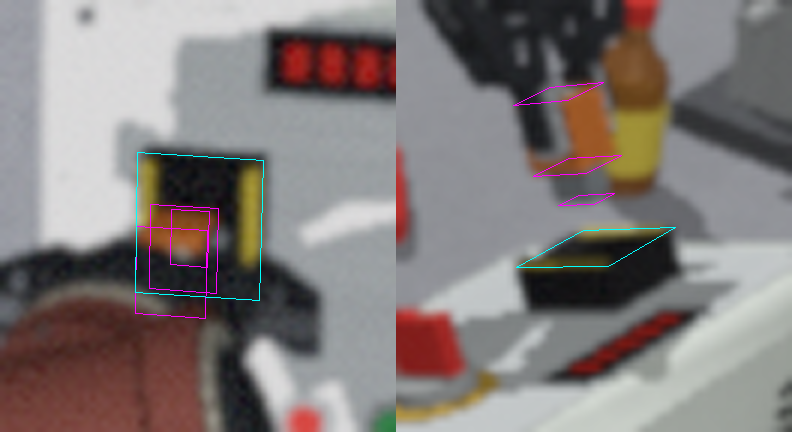

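```bash
cat > asc.py <<'E'
from d import *
o=status.get_obs();M=R.from_rotvec(o["tool_rot"]);F=M*R.from_matrix(np.diag([-1,1,-1]));p0=o["tool_pos"]
T=cam("top");S=cam("scene")
for n,r,(u0,v0,u1,v1) in(("T",T,(193,145,212,160)),("S",S,(290,144,312,172))):
    h=cv2.cvtColor(r["img"],cv2.COLOR_RGB2HSV)
    print(n,u0)
    for v in range(v0,v1): print(v,''.join('O' if 3<=a[0]<=17 and a[1]>110 and a[2]>60 else ('y' if 18<=a[0]<=36 and a[1]>90 else ('#' if a[2]<45 else ('+' if a[2]<95 else '.'))) for a in h[v,u0:u1]), ' '.join(str(a[2]) for a in h[v,u0:u1]) if n=="S" and v>168-0 else '')
    B=np.array([(x,y,z) for z in(.056,.018) for x in(.018,-.018) for y in(.014,-.014)]);B=np.vstack([B,[(x,y,0) for x in(.012,-.012) for y in(.008,-.008)]])
    for dx in(0,-.004): print("dx",dx,"(++,+-,-+,--) top/bot/foot",proj(r,F.apply(B-[.002-dx,0,.027])+p0).round(1).tolist())
E
python3 asc.py
```

```text
T 193
145 ...yyy############y 
146 ...yyy############y 
147 ...yyyy###########y 
148 ...yyOOOOOOO+++###y 
149 ...yyOOOOOOOOOO+##y 
150 ...yOOOOOOOOOOOO##y 
151 ..yyOOOOOOOOOOO++#y 
152 ..OOOOOOOOOOOO.+++y 
153 ..OOOOOOOOOOOO..++y 
154 ++OOOOOOOOOOO.+.++y 
155 ##++OOO...OOO++++#y 
156 ######++...OO++###y 
157 ########++++####### 
158 ################### 
159 ################### 
dx 0 (++,+-,-+,--) top/bot/foot [[194.2, 151.1], [206.1, 151.9], [194.0, 165.7], [205.7, 166.4], [196.5, 147.5], [207.9, 148.2], [196.3, 161.5], [207.5, 162.3], [199.9, 148.3], [206.3, 148.7], [199.8, 157.5], [206.1, 158.0]]
dx -0.004 (++,+-,-+,--) top/bot/foot [[194.2, 152.7], [206.0, 153.5], [194.0, 167.3], [205.6, 168.0], [196.5, 149.0], [207.9, 149.8], [196.3, 163.1], [207.5, 163.8], [199.9, 149.9], [206.3, 150.3], [199.7, 159.1], [206.0, 159.5]]
S 290
144 ######++..+###++.OOOOO 
145 ######++..+++OO...OOOO 
146 +####++.....OOOO.+OOOO 
147 .+###++.....OOOO..OOOO 
148 ..+##++...OOOOOO..OOOO 
149 ..+###+...OOOOOO..+OOO 
150 ..+###+...OOOOOOO..yyy 
151 ..+###++..OOOOOOO..yyy 
152 ...+###+..OOOOOOO..yyy 
153 ..
[... 532 characters left out ...]
 159 159 159 158 156 143
170 ..............yyyyyyy. 149 152 151 153 153 154 153 153 151 148 143 134 139 155 160 158 157 157 155 152 152 140
171 ...........++yyyyyyyyy 151 152 152 152 153 153 153 151 143 132 114 87 93 103 104 98 90 89 83 76 73 67
dx 0 (++,+-,-+,--) top/bot/foot [[306.0, 145.2], [300.0, 148.1], [297.0, 146.0], [291.1, 148.9], [309.1, 157.3], [303.2, 160.4], [300.2, 157.8], [294.3, 160.9], [307.8, 163.7], [304.4, 165.5], [301.8, 163.9], [298.5, 165.7]]
dx -0.004 (++,+-,-+,--) top/bot/foot [[305.0, 145.3], [299.0, 148.2], [296.1, 146.1], [290.1, 149.0], [308.1, 157.3], [302.2, 160.4], [299.2, 157.9], [293.3, 160.9], [306.8, 163.7], [303.4, 165.5], [300.9, 164.0], [297.5, 165.8]]
```

```bash

python3 -m jog '[[0,0,-0.03,0,0,0.3,-1],[0,0,0,0,0,0.25,-1],[0,0,0,0,0,0.2,-1],[0,0,0,0,0,0,-1]]'
python3 soc.py .0 .001 .0007
```

```text
t: 10.85
tool_pos: [0.5914, 0.1556, 0.1546]
tool_rot: [0.07, 2.706, -0.015]
contact_force: [-0.2, -0.8, -0.1]
opening: 0.0275
grip_force: 40.0
target [0.5934 0.1557 0.1542]
t 10.85 tcp [0.5914 0.1556 0.1546] F [-0.2 -0.8 -0.1] open 0.0275 grip 40.0
  turn/5deg [ 0.01 -0.02  0.  ] shift now-axes/30mm [-0.05  0.    0.04] target-axes [-0.05  0.    0.04]
```

```bash

python3 -m jog '[[0,0,0,-0.05,0,0.1,-1],[0,0,0,0,0,0.1,-1],[0,0,0,0,0,0.1,-1],[0,0,0,0,0,0,-1]]' | grep -v grip
python3 soc.py -.018 .001 .0007
```

```text
t: 11.35
tool_pos: [0.5966, 0.1559, 0.1524]
tool_rot: [0.07, 2.706, -0.015]
contact_force: [-24.5, -2.3, 22.7]
opening: 0.0277
target [0.601  0.1553 0.1379]
t 11.35 tcp [0.5966 0.1559 0.1524] F [-24.5  -2.3  22.7] open 0.0277 grip 44.6
  turn/5deg [ 0.01 -0.01  0.  ] shift now-axes/30mm [ 0.07 -0.01  0.5 ] target-axes [ 0.07 -0.01  0.5 ]
```

```bash

python3 -m jog '[[0,0,0,0.08,0,-0.1,-1],[0,0,0,0.04,0,0,-1],[0,0,0,0,0,0,-1]]' | grep -E "pos|force"
python3 soc.py -.018 .001 .0007
python3 -m jog '[[0,0,0,0,0,0.1,-1],[0,0,0,0,0,0.1,-1],[0,0,0,0,0,0,-1]]' | grep -E "pos|force"
python3 soc.py -.018 .001 .0007
```

```text
tool_pos: [0.5931, 0.1558, 0.1499]
contact_force: [1.5, 1.1, 1.9]
grip_force: 40.6
target [0.601  0.1553 0.1379]
t 11.72 tcp [0.5931 0.1558 0.1499] F [1.5 1.1 1.9] open 0.0273 grip 40.6
  turn/5deg [0.02 0.02 0.  ] shift now-axes/30mm [-0.07 -0.    0.47] target-axes [-0.07 -0.    0.47]
tool_pos: [0.5958, 0.1555, 0.1442]
contact_force: [6.5, -0.2, 0.1]
grip_force: 40.2
target [0.601  0.1553 0.1379]
t 12.1 tcp [0.5958 0.1555 0.1442] F [ 6.5 -0.2  0.1] open 0.0277 grip 40.2
  turn/5deg [0.02 0.02 0.  ] shift now-axes/30mm [-0.07 -0.    0.26] target-axes [-0.07 -0.    0.26]
```

```bash

python3 -m jog '[[0,0,0,-0.02,0,0.1,-1],[0,0,0,-0.01,0,0.1,-1],[0,0,0,0,0,0.05,-1],[0,0,0,0,0,0,-1]]' | grep -E "pos|force"
python3 soc.py -.018 .001 .0007
```

```text
tool_pos: [0.599, 0.1554, 0.1374]
contact_force: [4.2, 0.9, -1.1]
grip_force: 40.4
target [0.601  0.1553 0.1379]
t 12.6 tcp [0.599  0.1554 0.1374] F [ 4.2  0.9 -1.1] open 0.0274 grip 40.4
  turn/5deg [0.01 0.   0.  ] shift now-axes/30mm [-0.07 -0.    0.01] target-axes [-0.07 -0.    0.01]
```

Keep pushing until seating force shows.

```bash

python3 -m jog '[[0,0,0,-0.03,0,0.08,-1],[0,0,0,0,0,0.06,-1],[0,0,0,0,0,0,-1]]' | grep -E "pos|force"
python3 soc.py -.018 .001 .0007
```

```text
tool_pos: [0.5995, 0.1554, 0.1371]
contact_force: [-28.8, -3.2, 28.2]
grip_force: 45.6
target [0.601  0.1553 0.1379]
t 12.97 tcp [0.5995 0.1554 0.1371] F [-28.8  -3.2  28.2] open 0.0278 grip 45.6
  turn/5deg [-0.01 -0.07  0.01] shift now-axes/30mm [-0.06 -0.   -0.  ] target-axes [-0.06 -0.   -0.  ]
```

```bash

python3 -m jog '[[0,0,0,0,0,-0.08,-1],[0,0,0,0,0,0,0.3],[0,0,0,0,0,0,0.3],[0,0,0,0,0,0,0.3],[0,0,0,0,0,0,0.3]]' | grep -E "pos|force"
python3 -m jog '[[0,0,0,0,0,-0.6,0.3],[0,0,0,0,0,-1,0.3],[0,0,0,0,0,-1,0.3],[0,0,0,0,0,-1,0.3],[0,0,0,0,0,0,0.3]]' | grep -E "pos|force|open"
cat > see.py <<'E'
from h import *
import sys
T=cam("top");S=cam("scene")
cv2.imwrite("pics/%s.png"%sys.argv[1],np.hstack([crop(T,230,152,80,100,5)[0],crop(S,290,170,80,100,5)[0]]))
E
python3 see.py home
```

```text
tool_pos: [0.6003, 0.1553, 0.1358]
contact_force: [-0.4, -0.3, -0.7]
grip_force: 0.0
tool_pos: [0.5561, 0.158, 0.2375]
contact_force: [-0.3, 0.1, -0.3]
opening: 0.0554
grip_force: 0.0
```

View pics/home.png

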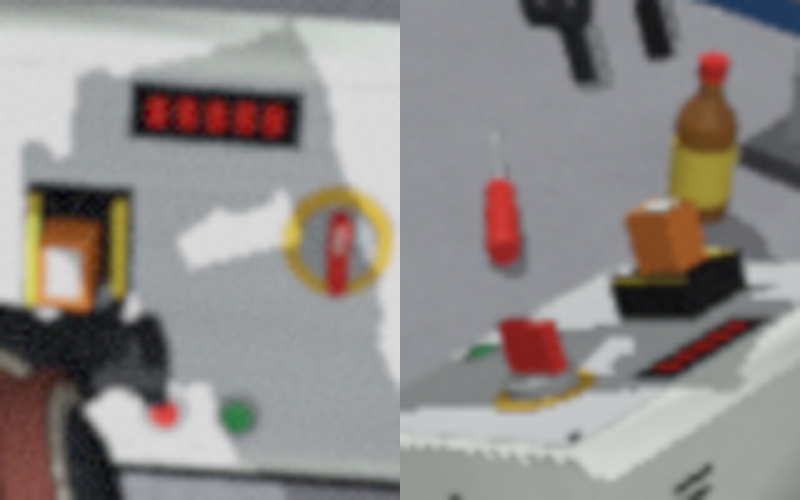

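The relay sits square on the socket in both views: T (65,275), S (665,240). The key ring is at T (339,240) and S (543,389). Next I triangulate the key.

```bash
cat > key.py <<'E'
from d import *
from scipy.optimize import least_squares
T=cam("top");S=cam("scene")
for yaw in(-1.5,-3):
    F=R.from_euler('z',yaw,degrees=True)*R.from_euler('y',-25,degrees=True)
    for rt,rs in(((257.3,149.8),(278.5,197.5)),):
        d=least_squares(lambda p:np.r_[proj(T,p)[0]-rt,proj(S,p)[0]-rs],[.6,.02,.11]); g=d.x+F.apply([0,0,.029])
        c=F.inv().apply(d.x-np.array([.602,.1545,.1285]))
        e=F.apply([(s*.02,t*.006,.015) for s in(1,-1) for t in(1,-1)])+g
        print(yaw,"ring",d.x.round(4),d.fun.round(2),"in socket frame",c.round(4),"grip",g.round(4),"bar top corners T",proj(T,e).round(1).tolist(),"S",proj(S,e).round(1).tolist())
for n,r,(u0,v0,u1,v1) in(("T",T,(250,138,268,164)),("S",S,(264,180,290,204))):
    h=cv2.cvtColor(r["img"],cv2.COLOR_RGB2HSV); print(n,u0)
    for v in range(v0,v1): print(v,''.join('R' if (a[0]<8 or a[0]>172) and a[1]>100 else 'y' if 15<=a[0]<=36 and a[1]>90 else '.' for a in h[v,u0:u1]))
g=np.array([.598,.0188,.132])
F=R.from_euler('z',-3,degrees=True)*R.from_euler('y',-25,degrees=True)
show(g+F.apply([0,0,.05]),tool(-3,25))
E
python3 key.py
```

```text
-1.5 ring [0.6115 0.0174 0.1103] [-0.06 -0.07 -0.1   0.01] in socket frame [ 0.0042 -0.1368 -0.022 ] grip [0.5993 0.0177 0.1366] bar top corners T [[255.5, 146.0], [260.2, 146.1], [254.8, 161.3], [259.5, 161.4]] S [[280.7, 182.3], [277.9, 183.9], [270.6, 182.3], [267.8, 183.9]]
-3 ring [0.6115 0.0174 0.1103] [-0.06 -0.07 -0.1   0.01] in socket frame [ 0.0074 -0.1364 -0.0235] grip [0.5993 0.0181 0.1366] bar top corners T [[255.5, 145.9], [260.2, 146.2], [254.5, 161.2], [259.1, 161.5]] S [[280.8, 182.3], [277.9, 183.9], [270.9, 182.2], [268.0, 183.8]]
T 250
138 ..................
139 ..................
140 ....yyyyyyy.......
141 ..yyyyyyyyyyy.....
142 yyyyyyyyyyyyyyy...
143 yyyy......yyyyyy..
144 yyy....RR...yyyyy.
145 yy....RRRR....yyy.
146 y.....RRRR.....yyy
147 ......RRRR.....yyy
148 ......RRRR.....yyy
149 ......R..R......yy
150 ......R..R......yy
151 ......R..R......yy
152 .....RRRRR......yy
153 .....RRRRR.....yyy
154 .....RRRRR.....yy.
155 y....RRRRR....yyy.
156 yy...RRRRR...yyy..
157 yyyy.RRRRR..yyy...
158 .yyyyRRRR.yyyy....
159 ..yyy.RRR.yyy.....
160 .....RRRR.........
161 .....
[... 288 characters left out ...]
......RRRRRRRRRRR........
188 .......RRRRRRRRRRR........
189 .......RRRRRRRRRRR........
190 .......RRRRRRRRRRRR.......
191 .......RRRRRRRRRRRR.......
192 ........RRRRRRRRRRR.......
193 ........RRRRRRRRRRR.......
194 .........RRRRRRRRR....yy..
195 ......................yyy.
196 ......................yyy.
197 .....................yy...
198 ......y............yyy....
199 .....yyy........yyyy......
200 .....yyyyyyyyyyyy.........
201 ......yyyyyyyy............
202 ..........................
203 ..........................
t 14.43 tcp [0.5544 0.1573 0.232 ] F [-0.1  0.5 -0.2] open 0.0552 grip 0.0
  turn/5deg [ 0.   -0.04  0.01] shift now-axes/30mm [-0.13 -4.54  2.07] target-axes [-0.13 -4.54  2.07]
```

```bash
cat > kt.py <<'E'
import sys; from d import *
F=R.from_euler('z',-2.5,degrees=True)*R.from_euler('y',-25,degrees=True)
g=np.array([.600,.0179,.1355])
show(g+F.apply([0,0,float(sys.argv[1])]),tool(-2.5,25)); print("q6",status.get_obs()["q"][5])
E
python3 -m jog '[[0,0,0,-0.1,-1,0,0.1],[0,0,0,0,-1,0,0.1],[0,0,0,0,-1,0,0.1],[0,0,0,0,-1,0,0.1],[0,0,0,0,-0.5,0,0.1]]' 60 |grep -E "pos|force"
python3 -m jog '[[0,0,0,0,0,0.7,0.1],[0,0,0,0,0,0.7,0.1],[0,0,0,0,0,0,0.1],[0,0,0,0,0,0,0.1]]' |grep -E "pos|force|open"
python3 kt.py -.015
```

```text
tool_pos: [0.5502, 0.0211, 0.2333]
contact_force: [-0.5, -0.4, 0.5]
grip_force: 0.0
tool_pos: [0.5683, 0.0217, 0.197]
contact_force: [0.5, -0.4, 0.8]
opening: 0.0468
grip_force: 0.0
t 15.55 tcp [0.5683 0.0217 0.197 ] F [ 0.5 -0.4  0.8] open 0.0468 grip 0.0
  turn/5deg [-0.03 -0.01 -0.09] shift now-axes/30mm [-0.1  -0.07  2.81] target-axes [-0.1  -0.08  2.81]
q6 -1.6332896919581188
```

```bash

python3 -m jog '[[0,0,-0.09,-0.1,-0.07,0.8,0.1],[0,0,0,0,0,0.8,0.1],[0,0,0,0,0,0.6,0.1],[0,0,0,0,0,0.3,0.1],[0,0,0,0,0,0,0.1]]' |grep -E "pos|force"
python3 kt.py -.015
python3 -m jog '[[0,0,0,0,0,0.15,0.1],[0,0,0,0,0,0.1,0.1],[0,0,0,0,0,0,0.1]]' |grep -E "pos|force"
python3 kt.py -.015
```

```text
tool_pos: [0.6027, 0.018, 0.1307]
contact_force: [0.1, -1.0, 0.1]
grip_force: 0.0
t 16.18 tcp [0.6027 0.018  0.1307] F [ 0.1 -1.   0.1] open 0.047 grip 0.0
  turn/5deg [-0.03 -0.    0.01] shift now-axes/30mm [ 0.01 -0.01  0.32] target-axes [ 0.01 -0.01  0.32]
q6 -1.6473117051512611
tool_pos: [0.6058, 0.0178, 0.1239]
contact_force: [-0.2, -0.2, 0.2]
grip_force: 0.0
t 16.55 tcp [0.6058 0.0178 0.1239] F [-0.2 -0.2  0.2] open 0.0469 grip 0.0
  turn/5deg [-0.03 -0.    0.  ] shift now-axes/30mm [ 0.01 -0.    0.07] target-axes [ 0.01 -0.    0.07]
q6 -1.6474499144658519
```

```bash

python3 -m jog '[[0,0,0,0,0,0,-1],[0,0,0,0,0,0,-1],[0,0,0,0,0,0,-1],[0,0,0,0,0,0,-1],[0,0,0,0,0,0,-1]]' 60
python3 -m jog '[[0,0,0,0,0,0,-1],[0,0,0,0,0,0,-1]]' |grep -E "force|open"
python3 kt.py -.015
```

```text
t: 17.18
tool_pos: [0.6059, 0.0176, 0.1242]
tool_rot: [0.06, 2.705, -0.017]
contact_force: [-4.9, -2.1, 5.4]
opening: 0.0113
grip_force: 59.9
contact_force: [-5.3, -2.4, 4.1]
opening: 0.0109
grip_force: 60.1
t 17.43 tcp [0.6059 0.0176 0.1242] F [-5.3 -2.4  4.1] open 0.0109 grip 60.1
  turn/5deg [-0.03 -0.    0.  ] shift now-axes/30mm [0.02 0.   0.07] target-axes [0.02 0.   0.07]
q6 -1.6472087075591524
```

Gripped at 11–12 mm, which matches the bar. Turning 60° clockwise (+z of the tool).

```bash

python3 -m jog '[[0,0,0.9,0,0,0,-1],[0,0,0.9,0,0,0,-1],[0,0,0.9,0,0,0,-1],[0,0,0.9,0,0,0,-1],[0,0,0.9,0,0,0,-1]]' |grep -E "pos|force|open"
python3 -m jog '[[0,0,0.9,0,0,0,-1],[0,0,0.9,0,0,0,-1],[0,0,0.9,0,0,0,-1],[0,0,0.9,0,0,0,-1],[0,0,0,0,0,0,-1]]' |grep -E "pos|force|open"
python3 kt.py -.015; python3 -c "
from station import status;print(status.get_obs()['wrist_torque'])"
```

```text
tool_pos: [0.6059, 0.0174, 0.1242]
contact_force: [-5.4, -2.3, 5.8]
opening: 0.0111
grip_force: 59.7
tool_pos: [0.6058, 0.0173, 0.1241]
contact_force: [-5.2, -3.5, 5.0]
opening: 0.0111
grip_force: 59.7
t 18.68 tcp [0.6058 0.0173 0.1241] F [-5.2 -3.5  5. ] open 0.0111 grip 59.7
  turn/5deg [-0.05  0.01 -8.07] shift now-axes/30mm [ 0.02 -0.    0.07] target-axes [0.02 0.01 0.07]
q6 -0.9415782055142217
[-0.58245843  0.66064504 -0.10344173]
```

```bash

python3 -m jog '[[0,0,0.9,0,0,0,-1],[0,0,0.9,0,0,0,-1],[0,0,0.9,0,0,0,-1],[0,0,0.9,0,0,0,-1],[0,0,0.3,0,0,0,-1]]' |grep -E "force|open|torque"
python3 -m jog '[[0,0,0.3,0,0,0,-1],[0,0,0.2,0,0,0,-1],[0,0,0,0,0,0,-1]]' |grep -E "force|open"
python3 kt.py -.015; python3 - <<'E'
from h import *
o=status.get_obs();print("torque in tool axes",R.from_rotvec(o["tool_rot"]).inv().apply(o['wrist_torque']))
S=cam("scene");T=cam("top");cv2.imwrite("pics/turn.png",np.hstack([crop(T,245,152,80,80,5)[0],crop(S,285,180,80,80,5)[0]]))
E
```

```text
contact_force: [-6.1, -3.6, 5.7]
opening: 0.0111
grip_force: 59.8
contact_force: [-6.3, -3.7, 5.7]
opening: 0.0111
grip_force: 61.4
t 19.68 tcp [0.6056 0.0171 0.1241] F [-6.3 -3.7  5.7] open 0.0111 grip 61.4
  turn/5deg [ -0.06   0.03 -12.42] shift now-axes/30mm [ 0.02 -0.    0.07] target-axes [0.01 0.02 0.08]
q6 -0.5604709486244562
torque in tool axes [ 0.83611122 -0.17882459 -1.04436409]
```

View pics/turn.png

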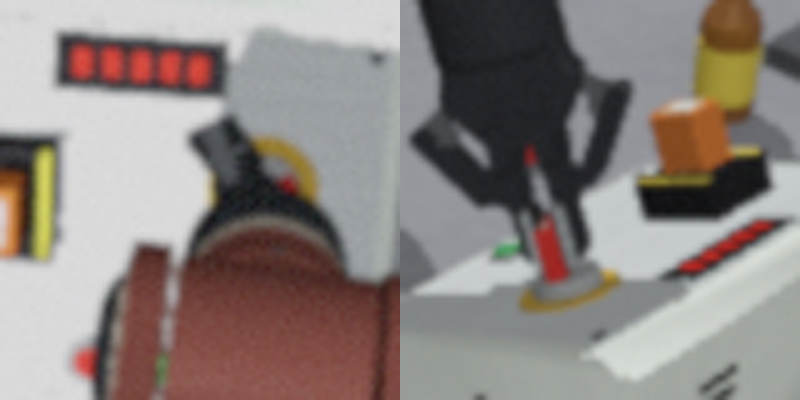

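The key is at its stop: wrist torque jumped to 1 N m, the fingers have turned 62°, and the relay is still in place. Releasing and retreating.

```bash

python3 -m jog '[[0,0,-0.2,0,0,0,-1],[0,0,0,0,0,0,1],[0,0,0,0,0,0,1],[0,0,0,0,0,0,1],[0,0,0,0,0,0,1]]' |grep -E "force|open"
python3 -m jog '[[0,0,0,0,0,0,1],[0,0,0,0,0,0,1],[0,0,0,0,0,0,1],[0,0,0,0,0,-0.5,1],[0,0,0,0,0,-1,1]]' |grep -E "force|open"
python3 -m jog '[[0,0,0,0,0,-1,1],[0,0,0,0,0,-1,1],[0,0,0,0,0,-1,1],[0,0,0,0,0,-1,1],[0,0,0,0,0,0,1]]' |grep -E "pos|force|open"
python3 key.py | sed -n '/^T/,$p'
python3 - <<'E'
from h import *
S=cam("scene");m=cv2.inRange(cv2.cvtColor(S["img"],cv2.COLOR_RGB2HSV),(4,130,100),(17,255,255))
k,_,st,c=cv2.connectedComponentsWithStats(m);print([(c[i].round(1).tolist(),st[i].tolist()) for i in range(1,k) if st[i,4]>60])
o=status.get_obs();print(np.abs(o["dq"]).max(),o["t"])
E
```

```text
contact_force: [1.2, -0.2, -0.1]
opening: 0.0821
grip_force: 0.0
contact_force: [0.5, 0.5, 1.5]
opening: 0.0856
grip_force: 0.0
tool_pos: [0.5371, 0.0212, 0.2779]
contact_force: [-0.0, -0.5, 0.4]
opening: 0.0854
grip_force: 0.0
T 250
138 ..................
139 ..................
140 ....yyyyyyyy......
141 ..yyyyyyyyyyyy....
142 yyyyyyyyyyyyyyy...
143 yyyy.......yyyyy..
144 yy......R....yyyy.
145 y......RRR....yyy.
146 y......RRR....yyyy
147 .......RRR.....yyy
148 .........R.....yyy
149 ...............yyy
150 ...............yyy
151 .........R.....yyy
152 ......RRRR.....yyy
153 .....RRRRR.....yyy
154 .....RRRRR.....yy.
155 .....RRRRR....yyy.
156 yyy.RRRRRR...yyy..
157 yyy.RRRRRR..yyy...
158 .yy..RRRR.yyyy....
159 ..y....RR.yyy.....
160 .......R..........
161 ..................
162 ..................
163 ..................
S 264
180 ..........................
181 ..........................
182 ..........................
183 ..........................
184 ......RRRRRRR..R..........
185 ......RRRRRRRRRRR.........
186 ......RRRRRRRRRRR.........
187 .......RRRRRRRRRR.........
188 .......RRR
[... 246 characters left out ...]
.............yyy..
197 ....................yyy...
198 ...................yyy....
199 ......yy.........yyyy.....
200 .....yyyyy.yyyyyyy........
201 ......yyyyyyyyy...........
202 ..........................
203 ..........................
t 21.75 tcp [0.5361 0.0212 0.2733] F [ 0.6  0.1 -0.9] open 0.0852 grip 0.0
  turn/5deg [ 1.000e-02 -0.000e+00 -1.221e+01] shift now-axes/30mm [ 0.08 -0.09  3.48] target-axes [0.12 0.03 3.48]
[([397.0, 5.9], [393, 0, 9, 13, 83]), ([86.8, 61.1], [62, 48, 53, 29, 797]), ([311.4, 143.4], [306, 136, 11, 14, 100]), ([303.3, 167.6], [296, 160, 16, 15, 169]), ([491.8, 208.8], [471, 198, 41, 23, 336]), ([217.8, 296.9], [212, 290, 12, 13, 97])]
0.018007257466764917 21.8
```

```bash

python3 -m jog '[[0,0,0,0,0,-1,1],[0,0,0,0,0,-1,1],[0,0,0,0,0,0,1],[0,0,0,0,0,0,1],[0,0,0,0,0,0,1]]' |grep -E "force"
python3 -m jog '[[0,0,0,0,0,0,1],[0,0,0,0,0,0,1],[0,0,0,0,0,0,1]]' >/dev/null
python3 - <<'E'
from h import *
S=cam("scene");T=cam("top")
for n,r,old,(u0,v0,u1,v1) in(("T",T,"T0",(253,143,262,162)),("S",S,"S0",(266,182,286,195))):
    for im in(np.load(f"pics/{old}.npy"),r["img"]):
        a=im[v0:v1,u0:u1].astype(float); w=np.clip(a[...,0]-np.maximum(a[...,1],a[...,2])-25,0,60)
        ys,xs=np.mgrid[v0:v1,u0:u1]; rows=[(v,round((w[v-v0]*xs[0]).sum()/w[v-v0].sum(),1)) for v in range(v0,v1,2) if w[v-v0].sum()>40]
        print(n,rows)
E
```

```text
contact_force: [0.4, 0.6, 0.0]
grip_force: 0.0
T [(145, np.float64(257.7)), (147, np.float64(257.8)), (149, np.float64(257.6)), (151, np.float64(257.5)), (153, np.float64(257.2)), (155, np.float64(257.2)), (157, np.float64(256.9)), (159, np.float64(256.7))]
T [(145, np.float64(257.8)), (147, np.float64(257.8)), (149, np.float64(257.7)), (151, np.float64(257.5)), (153, np.float64(257.2)), (155, np.float64(257.2)), (157, np.float64(257.0)), (159, np.float64(256.6))]
S [(184, np.float64(274.5)), (186, np.float64(275.2)), (188, np.float64(275.8)), (190, np.float64(276.3)), (192, np.float64(277.1)), (194, np.float64(277.9))]
S [(184, np.float64(274.6)), (186, np.float64(275.2)), (188, np.float64(275.8)), (190, np.float64(276.3)), (192, np.float64(277.1)), (194, np.float64(277.7))]
```

The key matches its rest image to within 0.2 px and the arm is clear of everything, so I'm handing in.

```bash
python3 -c "
from station import finish_job;print(finish_job())"
```

```text
the job is handed in; nothing more can be done
None
```

I handed the job in at about 23 s of the 64 s allowed: the orange relay is plugged in, the red key was turned to its stop and has sprung back, and the arm is clear; the hand-in returned no verdict.

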